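# Pull the slide switch behind the guard with the hooked rod

### The job

The power unit's slide lever sits behind its sheet-metal guard. Take the hooked rod from its cradle, reach over the guard with it, hook the lever from behind and draw it towards the guard fully to its stop, and keep it there with a light steady pull of about 8 N for two seconds so that it latches; never pull or press on the lever with more than about 15 N. Then lay the rod back in both forks of the cradle as it was; touch the lever only with the rod, do not bump or lean on the guard, and leave the things standing around where they are.

Things in the scene. Friction and masses are not known exactly. Their poses are not given: they have to be found in the camera images.
- rod_grip (a point): Centre of the loose hooked rod's dark wooden handle: 90 mm long (x), 14 wide (y), 18 tall (z). An 8 mm round steel bar runs along x from -92 mm (tail) to +150 mm, there bending straight down as a hook ending 64 mm below the bar's axis. x points tail to hook, z up while in the cradle (then 89 mm above the bench). Rod 0.10 to 0.16 kg.
- rod_tip (a point): The lowest point of the rod's hook: 150 mm ahead of the handle centre and 64 mm below it in the rod's own frame; the hook is 8 mm thick, so its surface that faces the handle is 4 mm from this axis. Axes as rod_grip.
- cradle_seat (a point): Where the handle centre belongs in the fixed wooden cradle, 89 mm above the bench, midway between two forks at x = -72 and +72 mm (8 mm thick boards). Fork slots take the steel bar: 11 mm wide, floor 4 mm below this point, straight to 11 mm above it, then flaring to the top 22 mm above it. The hook hangs free beyond the front fork. x from tail to hook, z up.
- cradle: The whole fixed cradle: board 190 x 60 x 10 mm with the two forks, 111 mm tall. Origin at the centre of its underside, x towards the hook end.
- unit: Fixed grey power unit, 200 (x) x 130 (y) mm, origin at the centre of its underside; its x points from the guard to the back. Guard at x = -92 mm, then a deck 40 mm high from which the lever rises, then a housing 90 mm tall (94 at its dial) with front face at x = +44 mm. Above the deck it is open from the top and sides.
- guard: The upright sheet-metal guard of the unit, 130 mm wide (y), 6 mm thick with an 8 mm thick rolled top edge 110 mm above the bench. Origin under its middle at bench height; axes as the unit. It is not to be pushed with more than 10 N.
- guard_top (a point): Middle of the guard's top edge, 110 mm above the bench. Axes as the unit.
- lever: Slide lever; origin at the centre of its black flat paddle: 8 mm thick (x), 32 wide (y), 34 tall (top edge 96 mm, bottom edge 62 mm above the bench), on a thin stem. Axes as the unit. Slides along unit -x, towards the guard, with about 2 N of friction and stays where left. It starts at x = -42 to -4 mm in the unit's frame. Over 20 N damages it.
- lever_slot (a point): Middle of the lever's slot on the deck, 40 mm above the bench. Axes as the unit. The hard stop inside it is hidden and set differently each time: the lever meets it 22 to 40 mm from its start, with the paddle centre somewhere at x = -64 to -44 mm in the unit's frame. It latches when the rod presses the lever on the stop with 4 to 12 N for one unbroken second.
- putty_tin: Bystander: black round tin, 61 mm across, 26 mm high, loose on the bench in front of the unit. Origin under its middle.
- oil_cup: Bystander: small clear cup with blue foot and white cap, 50 mm across, 54 mm high, loose. Origin under its middle.
- metal_jar: Bystander: grey jar with white lid, 69 mm across, 70 mm high, loose, beyond the cradle. Origin under its middle.

How it is judged:
By the outcome, as a careful person would: the job done as asked, in the order asked, and still so for the second after the job is handed in, with the robot touching nothing.
It also fails if it takes over 51 s, if anything falls off the work surface, if the arm or the gripper's body presses on something with over 40 N, if the wrist force passes 120 N, or if a joint passes its speed limit or range.

### The arm

A 7-joint arm with a two-finger parallel gripper is mounted at the origin on a cart in front of the work surface, level with it; the furniture and walls round the work are solid. World frame = base frame: x ahead of the robot, y to its left, z up, the work surface at z = 0. Lengths are in m, angles in rad, forces in N, time in s.
With the tool pointing down it reaches from about 0.4 to 0.875 m from the base axis. Payload 19.3 kg.
Tool frame: the origin (TCP) lies between the finger pads; the fingertips stand 17 mm ahead of it and the grasp point (between the pads) lies 2 mm behind it; z points along the fingers, x is the direction in which the jaws open and shut, and the axes are right-handed (so a half turn about z gives the same grasp; the last joint's range is limited). The gripper opens to 85 mm and grips with 20 to 120 N. Pads are 22 mm wide; open, the fingers measure 114 mm over their backs; the gripper's body (76 mm by 85 mm) begins 54 mm behind the grasp point. The pads swing forward as they close: fully open they stand 13 mm farther back than shut.
Start: joints at [-1.327, 0.521, -0.036, 1.599, 0.021, 1.021, -0.113], TCP at [0.193, 0.594, 0.248] pointing down, gripper open.
Joint ranges: [-2.91, 2.91], [-0.3, 2.13], [-1.5, 1.42], [0.17, 2.43], [-1.26, 4.41], [0.16, 1.93], [-2.52, 2.52]. Speed limits (rad/s): [1.89, 1.89, 2.39, 2.39, 3.01, 3.01, 3.01].

### API

Orientations are given as [roll, pitch, yaw] about the fixed x, y, z axes, in that order (R = Rz(yaw) Ry(pitch) Rx(roll)).
In Python, from workcell import bot gives the robot as it stands. The module is installed in compiled form; this text tells all that it offers.
- The arm moves only by the tool arm_command, never from a script. Its argument "targets" is a list of rows, each a list of 6 numbers: the shift along the tool's x, y, z in mm, then the turn, a rotation vector about the tool's x, y, z in degrees. In form: [[x, y, z, wx, wy, wz], ...]. A call has 1 to 8 rows; each row shifts and turns the pose as measured when the row begins, along the tool's axes as they then stand; what a row does not reach is not made up. A row lasts 1/10 s, in which the tool goes at most 50 mm and 8.59 degrees, less where a joint would pass 70% of its speed; a pose out of reach is approached as far as the arm can. A call is refused whole if a number of a shift passes 50 or a number of a turn 8.59, either way. A call with a gripper value outside its range is refused whole. "grip" is the opening in per cent of the stroke, from 0 (shut) to 100 (fully open), set as the call begins (left out, the last holds). The fingers move at their own pace and stop on an object; "grip_force" is the grip in N (left out, the last holds). Time passes only in rows, so rows that do not move let the fingers close. It gives the time, the measured TCP pose, the force and the opening at its end, in the units of the state.
- bot.observe(): the state, without advancing time (a new reading comes with each control period).
- bot.grab_frame(name): name is "side" or "top"; returns a dict with "color" (384x512x3 uint8, red, green, blue), "depth" (384x512 float32, m along the optical axis (not along the pixel's ray), 0 where there is no reading), "fov_y" (degrees; the focal length in pixels is half the picture's height over the tangent of half this angle, whatever the lens; pixels are square), "cx", "cy" (the principal point, pixels), "R" (3x3) and "t" (3): a world point X has camera coordinates R X + t. Camera axes: x right, y down, z forward; pixel columns grow to the right and rows downward; lengths in m; the calibration is good to about 2 mm. A picture is of the moment at which its call begins.
- bot.job_done(): hands the job in, once; it reports no verdict.
The state is a dict: "clock": time; "qpos": joint angles; "qd": joint speeds; "joint_efforts": joint torques, N m; "position": TCP position; "tool_rot": TCP orientation; "force": force on the tool from outside, world axes, zero at the start; "moment": the same for the moment, N m; "grip_width": finger opening in m.
Only numpy, scipy, OpenCV 4.12 (cv2) and the standard library are available. Lean on these libraries where they do the work, as an engineer would, in place of code of your own. Each camera call takes 0.05 s, during which the arm holds its last target. There are 200 camera calls.

## Working session

There is one attempt and no reset: what is moved stays moved. The work goes in short steps, Python scripts to look and compute and a tool call to move; the robot and the scene stay as the last step left them, time stands still between calls to the robot, and variables do not carry over. Pictures are saved under pics/ and viewed, about 8 in all and at most 12, crops included, and the job is handed in when it is done.

Besides the shell and the picture viewer there is one more tool, called as name(argument=value, ...), one argument or row to a line, values as JSON. arm_command: Moves the arm, as the interface text tells. Its arguments: {"type":"object","properties":{"targets":{"type":"array"},"grip":{"type":"number"},"grip_force":{"type":"number"}},"required":["targets"]}

```bash
mkdir -p pics
cat > h.py <<'E'
import numpy as np, cv2
from workcell import bot
def cam(n):
    f=bot.grab_frame(n); f['f']=f['color'].shape[0]/2/np.tan(np.radians(f['fov_y'])/2); f['R']=np.array(f['R']); f['t']=np.array(f['t']); return f
def cloud(f):
    d=f['depth']; v,u=np.indices(d.shape)
    P=np.stack([(u-f['cx'])/f['f']*d,(v-f['cy'])/f['f']*d,d],-1)
    X=(P-f['t'])@f['R']; X[d==0]=np.nan; return X
def ray(f,u,v,z):
    c=-f['R'].T@f['t']; r=f['R'].T@np.array([(u-f['cx'])/f['f'],(v-f['cy'])/f['f'],1]); return c+r*(z-c[2])/r[2]
def proj(f,X):
    p=np.asarray(X)@f['R'].T+f['t']; return np.stack([p[...,0]/p[...,2]*f['f']+f['cx'],p[...,1]/p[...,2]*f['f']+f['cy']],-1)
E
python3 - <<'E'
from h import *
np.set_printoptions(precision=4,suppress=True)
s=bot.observe(); print({k:np.round(s[k],3) for k in ['clock','position','tool_rot','force','grip_width']})
for n in ['top','side']:
    f=cam(n); print(n,f['f'],f['cx'],f['cy'],-f['R'].T@f['t'],f['R'][2]); np.savez(n+'.npz',**f)
    cv2.imwrite(f'pics/{n}0.png',cv2.resize(f['color'][...,::-1],(800,600),interpolation=cv2.INTER_CUBIC))
E
```

```text
{'clock': np.float64(0.0), 'position': array([0.193, 0.594, 0.248]), 'tool_rot': array([3.142, 0.001, 1.257]), 'force': array([ 0.476, -0.358,  0.512]), 'grip_width': np.float64(0.086)}
top 432.6260562622343 259.87486634953234 187.76178003866096 [ 0.4189 -0.0557  1.0216] [ 0.1446 -0.0192 -0.9893]
side 349.6058951408885 262.06144701580376 183.03449397975405 [0.5434 0.6383 0.5773] [ 0.0513 -0.826  -0.5614]
```

View pics/top0.png

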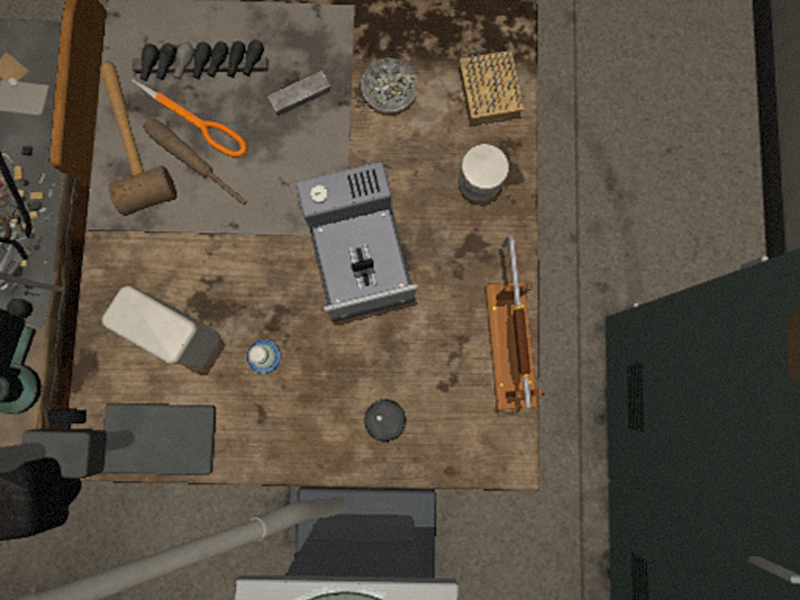

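View pics/side0.png

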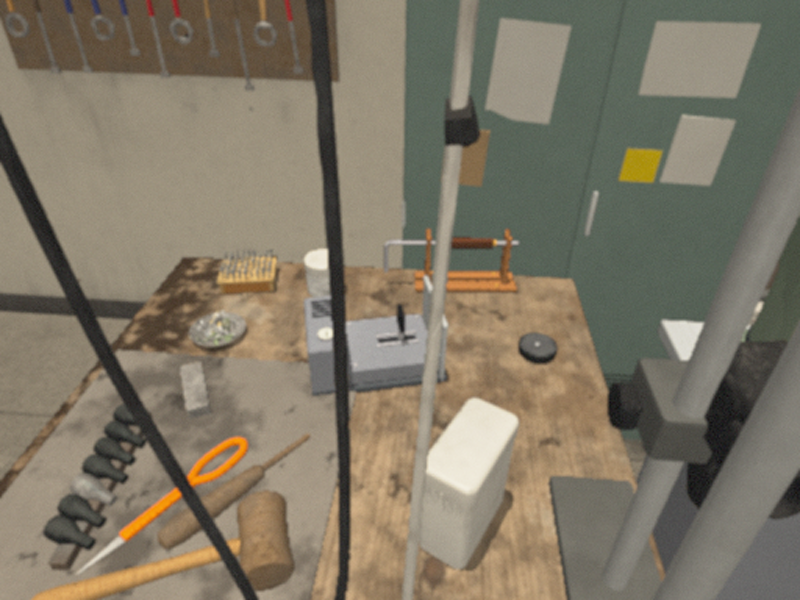

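The top view shows the rod in its cradle at right, with the handle at (521,340), hook bend at (510,238) and tail at (530,405). The unit's guard edge runs from (328,310) to (414,292) and the paddle is at (361,264). In the side view the lever is at (401,320), the hook hangs at (386,255), and the unit lies between two occluding poles.

Run:
```python
from h import *
np.set_printoptions(precision=4,suppress=True)
f=dict(np.load('top.npz')); X=cloud(f); c=f['color']; hsv=cv2.cvtColor(c,cv2.COLOR_RGB2HSV)
s=1.5625*0+1.5625
def R(u0,u1,v0,v1):
    m=np.zeros(X.shape[:2],bool); m[int(v0/s):int(v1/s),int(u0/s):int(u1/s)]=1; return m
def axis(P):
    o=P.mean(0); d=np.linalg.svd(P-o)[2][0]; t=(P-o)@d; return o,d,t.min(),t.max()
z=X[...,2]
# rod: everything at 0.08..0.105
m=R(480,550,225,420)&(z>.083)&(z<.105)
print('rod n',m.sum(),axis(X[m][:,:2]), np.median(z[m]))
for vv in range(226,412,6):
    r=R(480,550,vv,vv+3)&(z>.08)
    if r.sum(): 
        P=X[r]; print(vv,r.sum(),P.mean(0),P[:,2].max(), hsv[r].mean(0))
# guard top
m=R(310,425,280,330)&(z>.100)
print('guard',m.sum(),axis(X[m][:,:2]),np.median(z[m]))
# lever
m=R(335,385,240,295)&(z>.075)&(z<.104); print('lever',m.sum(),axis(X[m][:,:2]),np.median(z[m]))
m=R(290,400,150,230)&(z>.08)&(z<.1); print('housing',m.sum(),cv2.minAreaRect((X[m][:,:2]*1000).astype(np.float32)))
m=R(485,545,270,425)&(z>.005)&(z<.02); print('cradle board',m.sum(),cv2.minAreaRect((X[m][:,:2]*1000).astype(np.float32)))
im=c[110:285,180:360][...,::-1]; cv2.imwrite('pics/crop1.png',cv2.resize(im,None,fx=4.4,fy=3.4*4.4/3.4*.77,interpolation=cv2.INTER_CUBIC))
```

```text
rod n 630 (array([ 0.5122, -0.2308]), array([-0.9952, -0.0975]), np.float64(-0.13257770580177994), np.float64(0.10917051790505074)) 0.09495743603845562
238 8 [ 0.6374 -0.2181  0.0906] 0.09418012498887748 [ 52.125  16.125 115.625]
244 8 [ 0.6282 -0.219   0.0917] 0.0951342339408428 [  8.   25.5 141.5]
250 3 [ 0.6206 -0.2204  0.0904] 0.09152309141169834 [ 61.6667  12.6667 149.    ]
256 7 [ 0.6128 -0.2211  0.0913] 0.09253865664379374 [ 28.8571  16.1429 135.5714]
262 7 [ 0.6036 -0.2216  0.0924] 0.09494204628035423 [  7.5714  20.5714 149.7143]
268 8 [ 0.5948 -0.2235  0.0914] 0.09327988944778268 [ 30.625  17.625 143.625]
274 8 [ 0.5857 -0.2233  0.0923] 0.09455061188674037 [ 31.    26.25 144.25]
280 7 [ 0.5767 -0.225   0.0924] 0.09512809070235155 [ 57.      13.1429 147.7143]
286 17 [ 0.5677 -0.227   0.1018] 0.11076225253691993 [ 11.5294 132.4118 122.    ]
292 26 [ 0.5616 -0.223   0.0924] 0.10569551502625578 [ 18.6923 121.5385  89.6923]
298 7 [ 0.5527 -0.227   0.0933] 0.09534954521146866 [ 27.5714  12.5714 142.7143]
304 9 [ 0.5436 -0.2281  0.0933] 0.09664542522530346 [ 50.6667  65.6667 145.55
[... 1203 characters left out ...]
33.2 111.9]
400 3 [ 0.4121 -0.2413  0.0935] 0.09651355879191854 [ 62.      14.3333 162.    ]
406 7 [ 0.4049 -0.2421  0.0922] 0.09367990549832157 [ 67.  30. 148.]
guard 235 (array([ 0.5465, -0.0233]), array([-0.2716,  0.9624]), np.float64(-0.06572863902216165), np.float64(0.06434672024835623)) 0.10907481750551543
lever 73 (array([ 0.5951, -0.0102]), array([ 0.2853, -0.9584]), np.float64(-0.01577551786784508), np.float64(0.015848300830393666)) 0.0943525227200678
housing 1445 ((704.8097534179688, 20.867835998535156), (57.54470443725586, 129.7479248046875), 15.861015319824219)
cradle board 1434 ((486.9152526855469, -233.07601928710938), (220.6023712158203, 73.93955993652344), 1.1128156185150146)
```

```bash
cat >> h.py <<'E'
from scipy.spatial.transform import Rotation as Ro
UX=np.array([np.cos(np.radians(15.8)),np.sin(np.radians(15.8)),0])
def plan(goal,yaw,n,roll=180.,pitch=0.):
    "n equal world steps from measured pose to goal -> rows in tool axes, rounded"
    s=bot.observe(); p=np.array(s['position']); R=Ro.from_euler('xyz',s['tool_rot'])
    G=Ro.from_euler('xyz',[roll,pitch,yaw],degrees=True)
    w=(R.inv()*G).as_rotvec(); dR=Ro.from_rotvec(w/n); d=(np.array(goal)-p)/n; out=[]
    for i in range(n):
        out.append([round(float(v),1) for v in np.r_[R.inv().apply(d)*1000,np.degrees(w/n)]]); R=R*dR
    print('t',round(s['clock'],2),'pos',np.round(p,4),'rpy',np.round(np.degrees(s['tool_rot']),2),'F',np.round(s['force'],2),'w',round(s['grip_width'],4))
    for i in range(0,n,8): print(out[i:i+8])
E
python3 - <<'E'
from h import *
f=dict(np.load('top.npz')); X=cloud(f)
print('tcp',proj(f,[.193,.594,.248])*1.5625,'base',proj(f,[0,0,0])*1.5625)
P=X.reshape(-1,3); P=P[~np.isnan(P[:,0])]
for x0 in np.arange(.2,.8,.1):
    print(round(x0,2),[ (lambda q: round(float(np.percentile(q,99)),3) if len(q) else None)(P[(abs(P[:,0]-x0)<.05)&(abs(P[:,1]-y0)<.05)][:,2]) for y0 in np.arange(.6,-.35,-.1)])
plan([.42,.2,.27],0,14)
E
```

```text
tcp [-224.87731248  591.95913245] base [343.0100275  692.33122081]
0.2 [-0.876, -0.874, -0.047, -0.055, -0.183, -0.002, 0.0, -0.0, -0.648, -0.872]
0.3 [None, 0.02, 0.02, 0.341, 0.022, 0.005, 0.005, 0.005, 0.005, 0.004]
0.4 [None, 0.084, 0.02, 0.335, 0.022, 0.005, 0.023, 0.022, 0.104, 0.11]
0.5 [None, 0.121, 0.163, 0.144, 0.143, 0.055, 0.111, 0.005, 0.101, 0.013]
0.6 [None, 0.13, 0.174, 0.005, 0.004, 0.041, 0.109, 0.11, 0.108, 0.01]
0.7 [None, 0.108, 0.214, 0.061, 0.03, 0.096, 0.094, 0.011, 0.073, 0.004]
0.8 [0.025, 0.057, 0.056, 0.038, 0.031, 0.019, 0.01, 0.004, 0.074, 0.005]
t 0.1 pos [0.1929 0.5942 0.2478] rpy [1.800e+02 5.000e-02 7.202e+01] F [0.49 0.03 0.07] w 0.0856
[[-21.8, 24.1, -1.6, 0.0, 0.0, 5.1], [-19.5, 26.0, -1.6, 0.0, 0.0, 5.1], [-17.1, 27.6, -1.6, 0.0, 0.0, 5.1], [-14.6, 29.0, -1.6, 0.0, 0.0, 5.1], [-11.9, 30.2, -1.6, 0.0, 0.0, 5.1], [-9.1, 31.2, -1.6, 0.0, 0.0, 5.1], [-6.3, 31.9, -1.6, 0.0, 0.0, 5.1], [-3.4, 32.3, -1.6, 0.0, 0.0, 5.1]]
[[-0.5, 32.5, -1.6, 0.0, 0.0, 5.1], [2.4, 32.4, -1.6, 0.0, 0.0, 5.1], [5.3, 32.1, -1.6, 0.0, 0.0, 5.1], [8.1, 31.5, -1.6, 0.0, 0.0, 5.1], [10.9, 30.6, -1.6, 0.0, 0.0, 5.1], [13.6, 29.5, -1.6, 0.0, 0.0, 5.1]]
```

Run:
```python
from h import *
np.set_printoptions(precision=3,suppress=True,linewidth=200)
for n in ['top','side']:
    f=dict(np.load(n+'.npz')); X=cloud(f); z=X[...,2]; m=((z>.19)&(X[...,0]<0.9)&(X[...,1]>-.4)&(X[...,0]>-.3)).astype(np.uint8)
    k,L,st,ce=cv2.connectedComponentsWithStats(m)
    for i in range(1,k):
        if st[i,4]>30:
            P=X[L==i]; print(n,(ce[i]*1.5625).round(),st[i,4],'min',np.percentile(P,2,0),'max',np.percentile(P,98,0))
            # bins by height
            for a in np.arange(.2,.9,.1):
                q=P[(P[:,2]>=a)&(P[:,2]<a+.1)]
                if len(q)>5: print('   z',round(a,1),len(q),np.percentile(q[:,:2],5,0),np.percentile(q[:,:2],95,0))
```

```text
top [  3. 167.] 55 min [0.676 0.425 0.192] max [0.693 0.437 0.224]
   z 0.2 39 [0.68  0.425] [0.692 0.435]
top [ 46. 473.] 3825 min [0.272 0.268 0.214] max [0.388 0.33  0.339]
   z 0.2 2262 [0.284 0.268] [0.386 0.322]
   z 0.3 1547 [0.273 0.295] [0.352 0.327]
side [334. 274.] 3751 min [0.59  0.4   0.206] max [0.6   0.45  0.546]
   z 0.2 584 [0.59  0.433] [0.597 0.45 ]
   z 0.3 854 [0.59  0.415] [0.597 0.431]
   z 0.4 1330 [0.592 0.404] [0.599 0.415]
   z 0.5 934 [0.594 0.399] [0.601 0.405]
side [444. 252.] 3863 min [0.532 0.387 0.209] max [0.552 0.432 0.546]
   z 0.2 523 [0.545 0.421] [0.553 0.433]
   z 0.3 805 [0.541 0.406] [0.549 0.42 ]
   z 0.4 1359 [0.533 0.394] [0.545 0.405]
   z 0.5 1137 [0.533 0.387] [0.543 0.399]
side [729. 397.] 17182 min [0.207 0.181 0.202] max [0.423 0.499 0.473]
   z 0.2 5059 [0.318 0.271] [0.391 0.418]
   z 0.3 6771 [0.312 0.322] [0.422 0.499]
   z 0.4 5070 [0.343 0.326] [0.423 0.499]
   z 0.5 10 [0.356 0.321] [0.357 0.326]
side [102. 339.] 3443 min [0.68  0.395 0.199] max [0.757 0.436 0.484]
   z 0.2 849 [0.683 0.417] [0.717 0.435]
   z 0.3 1131 [0.719 0.403] [0.744 0.417]
   z 0.4 1389 [0.744 0.395] [0.757 0.405]
```

Run:
```python
from h import *
np.set_printoptions(precision=3,suppress=True,linewidth=200)
f=dict(np.load('side.npz')); X=cloud(f); s=1.5625
for u,v in [(795,120),(760,210),(720,300),(690,370),(650,470),(620,570),(795,350),(760,430),(720,520),(690,590),(620,410),(660,400),(700,430),(730,400),(690,335),(760,310),(690,500),(745,330),(600,560),(455,120),(440,300),(415,560),(470,30),(590,500)]:
    print('s',u,v,X[int(v/s),int(u/s)])
f=dict(np.load('top.npz')); X=cloud(f)
for u,v in [(80,590),(150,565),(200,545),(260,525),(320,503),(340,500),(360,500),(420,500),(360,530),(360,560),(300,590),(100,440),(70,445),(60,415),(30,440),(30,500),(60,490),(20,390),(160,440),(5,520),(70,500)]:
    print('t',u,v,X[int(v/s),int(u/s)])
cv2.imwrite('pics/c2.png',cv2.hconcat([cv2.resize(dict(np.load('side.npz'))['color'][180:384,372:][...,::-1],None,fx=2.8,fy=2.8),cv2.resize(f['color'][240:384,0:140][...,::-1],(390,571))]))
```

```text
s 795 120 [0.357 0.328 0.491]
s 760 210 [0.357 0.331 0.438]
s 720 300 [0.356 0.328 0.37 ]
s 690 370 [0.357 0.328 0.308]
s 650 470 [0.356 0.329 0.197]
s 620 570 [0.351 0.338 0.056]
s 795 350 [0.423 0.489 0.459]
s 760 430 [0.422 0.491 0.423]
s 720 520 [0.421 0.495 0.373]
s 690 590 [0.418 0.497 0.32 ]
s 620 410 [0.392 0.317 0.251]
s 660 400 [0.366 0.321 0.269]
s 700 430 [0.341 0.344 0.264]
s 730 400 [0.335 0.35  0.302]
s 690 335 [ 0.113 -0.118 -0.001]
s 760 310 [-0.501 -0.869 -0.455]
s 690 500 [ 0.108  0.055 -0.212]
s 745 330 [0.337 0.335 0.352]
s 600 560 [0.355 0.308 0.019]
s 455 120 [0.54  0.399 0.504]
s 440 300 [0.542 0.404 0.411]
s 415 560 [0.548 0.432 0.21 ]
s 470 30 [0.537 0.39  0.539]
s 590 500 [0.352 0.235 0.017]
t 80 590 [0.135 0.373 0.013]
t 150 565 [ 0.147  0.309 -0.083]
t 200 545 [ 0.158  0.259 -0.175]
t 260 525 [ 0.168  0.182 -0.291]
t 320 503 [ 0.173  0.098 -0.541]
t 340 500 [ 0.149  0.066 -0.727]
t 360 500 [ 0.14   0.018 -0.79 ]
t 420 500 [ 0.144 -0.136 -0.782]
t 360 530 [ 0.109  0.006 -0.568]
t 360 560 [ 0.109 -0.006 -0.297]
t 300 590 [ 0.136  0.067 -0.002]
t 100 440 [0.359 0.268 0.242]
t 70 445 [0.356 0.289 0.271]
t 60 415 [0.387 0.304 0.265]
t 30 440 [0.36  0.332 0.269]
t 30 500 [0.304 0.3   0.318]
t 60 490 [0.309 0.292 0.275]
t 20 390 [0.411 0.468 0.048]
t 160 440 [0.344 0.275 0.022]
t 5 520 [0.286 0.322 0.32 ]
t 70 500 [0.287 0.312 0.207]
```

View pics/c2.png

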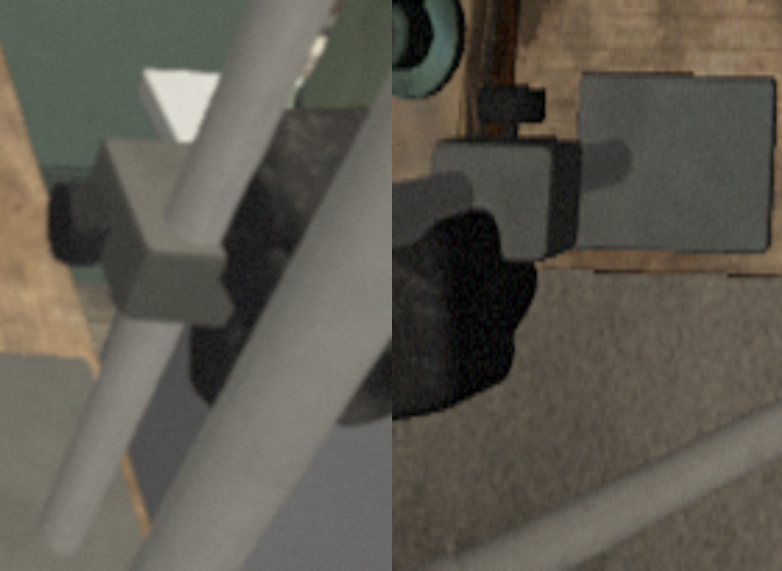

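The crop shows a lab stand, with its pole at about (0.357,0.33), a clamp at z≈0.26 and a dark object beside it. I'll raise the hand a little to see whether the dark object belongs to the robot.

arm_command(
  targets=[
    [0, 0, -40, 0, 0, 0],
    [0, 0, -40, 0, 0, 0],
    [0, 0, -40, 0, 0, 0],
  ],
)

```text
clock: 0.4
position: [0.1922, 0.592, 0.3648]
tool_rot: [3.141, 0.013, 1.257]
force: [-0.7, -0.3, -0.1]
grip_width: 0.0851
```

Run:
```python
from h import *
np.set_printoptions(precision=3,suppress=True,linewidth=200)
ims=[]
for n in ['top','side']:
    f=cam(n); g=np.load(n+'.npz'); d=cv2.absdiff(f['color'],g['color']).max(-1)>25
    X=cloud(f); ys,xs=np.nonzero(d); print(n,d.sum(), [ (xs.min(),xs.max(),ys.min(),ys.max())] if d.sum() else '')
    if d.sum()>50: P=X[d&(f['depth']<1.2)]; print(np.nanpercentile(P,[2,50,98],axis=0))
    np.savez(n+'1.npz',**f)
print(bot.observe()['position'],np.round(bot.observe()['qpos'],3))
```

```text
top 58 [(np.int64(0), np.int64(497), np.int64(7), np.int64(378))]
[[ 0.282 -0.233 -0.07 ]
 [ 0.494  0.442  0.042]
 [ 1.001  0.469  0.316]]
side 0 
[0.193 0.594 0.369] [-1.333  0.429 -0.029  1.435  0.012  1.282 -0.105]
```

Run:
```python
from h import *
np.set_printoptions(precision=3,suppress=True,linewidth=200)
for n in ['side','top']:
    f=dict(np.load(n+'1.npz')); X=cloud(f); v=f['color'].max(-1)
    m=(v<70)&(X[...,2]>.1)&(X[...,0]<.35)&(X[...,0]>-.2)&(X[...,1]>-.1)&(X[...,1]<.8)
    P=X[m]; print(n,len(P))
    for a in np.arange(.1,.6,.04):
        q=P[(P[:,2]>=a)&(P[:,2]<a+.04)]
        if len(q)>5: print('   z',round(a,2),len(q),np.percentile(q[:,:2],3,0),np.percentile(q[:,:2],97,0))
f=dict(np.load('side1.npz')); cv2.imwrite('pics/c3.png',cv2.resize(f['color'][40:330,400:][...,::-1],None,fx=2,fy=2)*1)
```

```text
side 2346
   z 0.14 23 [0.318 0.328] [0.322 0.349]
   z 0.18 322 [0.32 0.33] [0.327 0.353]
   z 0.22 207 [0.32  0.342] [0.336 0.367]
   z 0.26 908 [0.321 0.338] [0.341 0.426]
   z 0.3 886 [0.292 0.305] [0.336 0.367]
top 2464
   z 0.1 18 [0.337 0.313] [0.349 0.317]
   z 0.18 112 [0.284 0.308] [0.312 0.314]
   z 0.22 141 [0.313 0.268] [0.349 0.301]
   z 0.26 754 [0.274 0.269] [0.347 0.314]
   z 0.3 1384 [0.27  0.294] [0.345 0.328]
   z 0.34 50 [0.336 0.313] [0.349 0.317]
```

View pics/c3.png

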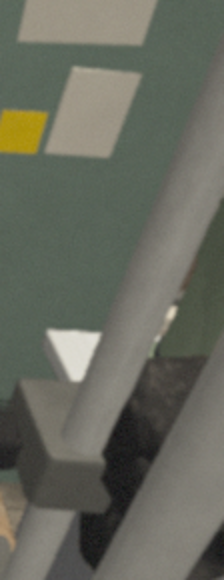

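The dark object is fixed to the stand, with its top at about 0.34 m. I'll retract inward and up, then sweep around inside the stand.

arm_command(
  targets=[
    [-20, 0, -12, 0, 0, 0],
    [-35, 0, -12, 0, 0, 0],
    [-35, 0, -12, 0, 0, 0],
    [-35, 0, -12, 0, 0, 0],
    [-35, 0, -12, 0, 0, 0],
    [-35, 0, -12, 0, 0, 0],
    [-35, 0, -12, 0, 0, 0],
    [-30, 0, -10, 0, 0, 0],
  ],
)

```text
clock: 1.3
position: [0.11, 0.3387, 0.4627]
tool_rot: [3.14, 0.012, 1.257]
force: [0.1, 0.6, 0.1]
grip_width: 0.0853
```

Run:
```python
from h import *
plan([.11,.342,.46],72,3); print(np.round(bot.observe()['qpos'],3))
```

```text
t 1.3 pos [0.11   0.3387 0.4627] rpy [179.93   0.68  72.04] F [0.11 0.64 0.08] w 0.0853
[[1.1, -0.3, 0.9, 0.0, 0.2, 0.0], [1.1, -0.3, 0.9, 0.0, 0.2, 0.0], [1.0, -0.3, 0.9, 0.0, 0.2, 0.0]]
[-1.349 -0.109 -0.065  1.855 -0.008  1.407 -0.155]
```

Good: r=0.356, z=0.463. Now the sweep clockwise.

arm_command(
  targets=[
    [-2, 32, 0, 0, 0, 5],
    [-2.5, 43, 0, 0, 0, 7],
    [-2.5, 43, 0, 0, 0, 7],
    [-2.5, 43, 0, 0, 0, 7],
    [-2.5, 43, 0, 0, 0, 7],
    [-2.5, 43, 0, 0, 0, 7],
    [-2.5, 43, 0, 0, 0, 7],
    [-2.5, 43, 0, 0, 0, 7],
  ],
)

```text
clock: 2.1
position: [0.3397, 0.1011, 0.4642]
tool_rot: [3.134, 0.005, 0.29]
force: [1.6, 0.9, 0.6]
grip_width: 0.0851
```

arm_command(
  targets=[
    [-2.5, 43, 0, 0, 0, 7],
    [-2.5, 43, 0, 0, 0, 7],
    [-2.5, 43, 0, 0, 0, 7],
    [-2.5, 43, 0, 0, 0, 7],
    [-2, 30, 0, 0, 0, 8],
  ],
)

```text
clock: 2.6
position: [0.3373, -0.1082, 0.4646]
tool_rot: [3.131, 0.0, -0.367]
force: [0.5, -0.1, 0.5]
grip_width: 0.0853
```

Run:
```python
from h import *
plan([.494,-.232,.28],-84.3,12); print(np.round(bot.observe()['qpos'],3))
```

```text
t 2.6 pos [ 0.3373 -0.1082  0.4646] rpy [ 1.794e+02  2.000e-02 -2.103e+01] F [ 0.51 -0.15  0.47] w 0.0853
[[15.9, 4.8, 15.4, 0.0, -0.0, 5.3], [16.3, 3.3, 15.4, 0.0, -0.0, 5.3], [16.5, 1.8, 15.4, 0.0, -0.0, 5.3], [16.6, 0.3, 15.4, 0.0, -0.0, 5.3], [16.6, -1.2, 15.4, 0.0, -0.0, 5.3], [16.4, -2.7, 15.4, 0.0, -0.0, 5.3], [16.1, -4.2, 15.4, 0.0, -0.0, 5.3], [15.7, -5.7, 15.4, 0.0, -0.0, 5.3]]
[[15.1, -7.1, 15.4, 0.0, -0.0, 5.3], [14.4, -8.4, 15.4, 0.0, -0.0, 5.3], [13.5, -9.7, 15.4, 0.0, -0.0, 5.3], [12.6, -10.9, 15.4, 0.0, -0.0, 5.3]]
[-0.656 -0.221  0.637  1.886  0.141  1.44  -0.416]
```

arm_command(
  targets=[
    [16, 5, 15, 0, 0, 5.3],
    [16, 3, 15, 0, 0, 5.3],
    [16.5, 2, 15, 0, 0, 5.3],
    [16.5, 0, 15, 0, 0, 5.3],
    [16.5, -1, 15, 0, 0, 5.3],
    [16.5, -3, 15, 0, 0, 5.3],
    [16, -4, 15, 0, 0, 5.3],
    [16, -6, 15, 0, 0, 5.3],
  ],
)

```text
clock: 3.4
position: [0.4411, -0.2004, 0.3409]
tool_rot: [3.14, -0.007, -1.146]
force: [0.5, 0.0, 0.2]
grip_width: 0.0852
```

arm_command(
  targets=[
    [15, -7, 15, 0, 0, 5.3],
    [14.5, -8.5, 15, 0, 0, 5.3],
    [13.5, -10, 15, 0, 0, 5.3],
    [12.5, -11, 15, 0, 0, 5],
  ],
)

```text
clock: 3.8
position: [0.4932, -0.2462, 0.2765]
tool_rot: [3.139, -0.007, -1.527]
force: [1.2, 0.7, -0.1]
grip_width: 0.0856
```

Run:
```python
from h import *
plan([.494,-.232,.16],-84.3,5); print(np.round(bot.observe()['qpos'],3))
f=cam('top'); cv2.imwrite('pics/t2.png',cv2.resize(f['color'][100:290,260:390][...,::-1],None,fx=3,fy=3,interpolation=cv2.INTER_CUBIC))
```

```text
t 3.8 pos [ 0.4932 -0.2462  0.2765] rpy [179.88  -0.41 -87.46] F [ 1.24  0.67 -0.05] w 0.0856
[[-3.0, -0.3, 23.3, 0.0, -0.1, -0.6], [-3.0, -0.4, 23.3, 0.0, -0.1, -0.6], [-2.9, -0.4, 23.3, 0.0, -0.1, -0.6], [-2.9, -0.4, 23.3, 0.0, -0.1, -0.6], [-2.8, -0.4, 23.3, 0.0, -0.1, -0.6]]
[-0.265  0.516  0.894  1.796 -0.451  1.049 -0.73 ]
```

arm_command(
  targets=[
    [-5, -0.5, 23, 0, 0, -1.5],
    [-5, -0.5, 23, 0, 0, -1.2],
    [-2, -0.5, 23, 0, 0, -0.5],
    [-2, -0.5, 23, 0, 0, 0],
    [0, 0, 20, 0, 0, 0],
    [0, 0, 0, 0, 0, 0],
  ],
)

```text
clock: 4.45
position: [0.4932, -0.2336, 0.1548]
tool_rot: [3.131, -0.008, -1.476]
force: [-0.1, 0.3, 0.5]
grip_width: 0.0853
```

Run:
```python
from h import *
plan([.494,-.2325,.087],-84.2,4)
```

```text
t 4.45 pos [ 0.4932 -0.2336  0.1548] rpy [179.4   -0.45 -84.57] F [-0.15  0.28  0.46] w 0.0853
[[-0.4, -0.4, 17.0, 0.2, -0.1, -0.1], [-0.4, -0.4, 17.0, 0.2, -0.1, -0.1], [-0.3, -0.3, 17.0, 0.2, -0.1, -0.1], [-0.3, -0.3, 17.0, 0.2, -0.1, -0.1]]
```

arm_command(
  targets=[
    [-0.4, -0.4, 17, 0.2, -0.1, -0.1],
    [-0.4, -0.4, 17, 0.2, -0.1, -0.1],
    [-0.3, -0.3, 17, 0.2, -0.1, -0.1],
    [-0.3, -0.3, 16, 0.2, -0.1, -0.1],
  ],
)

```text
clock: 4.85
position: [0.4958, -0.2333, 0.0897]
tool_rot: [-3.134, -0.003, -1.468]
force: [0.9, 0.8, 0.6]
grip_width: 0.0857
```

arm_command(
  targets=[
    [0, 0, 0, 0, 0, 0],
    [0, 0, 0, 0, 0, 0],
    [0, 0, 0, 0, 0, 0],
    [0, 0, 0, 0, 0, 0],
  ],
  grip=25,
  grip_force=20,
)

```text
clock: 5.25
position: [0.4963, -0.2338, 0.092]
tool_rot: [-3.134, -0.003, -1.468]
force: [0.6, -0.6, 0.7]
grip_width: 0.028
```

Run:
```python
from h import *
plan([.494,-.2325,.087],-84.2,1)
f=cam('top'); cv2.imwrite('pics/t3.png',cv2.resize(f['color'][130:280,280:370][...,::-1],None,fx=4,fy=4,interpolation=cv2.INTER_CUBIC))
```

```text
t 5.25 pos [ 0.4963 -0.2338  0.092 ] rpy [-179.56   -0.19  -84.13] F [ 0.59 -0.61  0.67] w 0.028
[[-1.5, 2.2, 5.0, -0.4, -0.2, 0.1]]
```

View pics/t3.png

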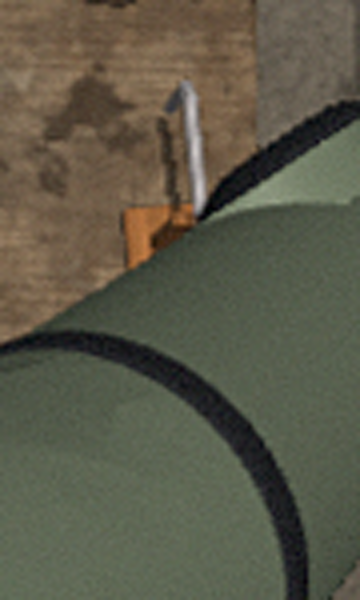

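The crop shows the rod still seated: the bar and hook are visible at (190,90)–(200,210), and the green forearm hides the handle. Next I'll settle 4 mm lower and close gently.

arm_command(
  targets=[
    [-1.3, 2, 5, -0.4, -0.2, 0],
    [0, 0, 1, 0, 0, 0],
  ],
)

```text
clock: 5.5
position: [0.4945, -0.2325, 0.0864]
tool_rot: [-3.14, 0.0, -1.468]
force: [0.3, -0.3, -0.6]
grip_width: 0.0212
```

arm_command(
  targets=[
    [0, 0, 0, 0, 0, 0],
    [0, 0, 0, 0, 0, 0],
    [0, 0, 0, 0, 0, 0],
  ],
  grip=0,
  grip_force=20,
)

```text
clock: 5.8
position: [0.4946, -0.233, 0.0864]
tool_rot: [-3.14, -0.001, -1.468]
force: [-0.4, -0.1, 0.6]
grip_width: 0.0133
```

Run:
```python
from h import *
plan([.494,-.2325,.087],-84.2,1)
```

```text
t 5.8 pos [ 0.4946 -0.233   0.0864] rpy [-1.7991e+02 -4.0000e-02 -8.4130e+01] F [-0.43 -0.13  0.65] w 0.0133
[[-0.6, 0.6, -0.6, -0.1, -0.0, 0.1]]
```

Gripped with no lateral force. Seat pose for the return: TCP (0.4946, -0.233, 0.0864), yaw -84.13°. Firming up the grip and lifting.

arm_command(
  targets=[
    [0, 0, 0, 0, 0, 0],
    [0, 0, 0, 0, 0, 0],
    [0, 0, -5, 0, 0, 0],
    [0, 0, -10, 0, 0, 0],
    [0, 0, -20, 0, 0, 0],
    [0, 0, -25, 0, 0, 0],
    [0, 0, -25, 0, 0, 0],
    [0, 0, -15, 0, 0, 0],
  ],
  grip=0,
  grip_force=100,
)

```text
clock: 6.6
position: [0.4926, -0.2325, 0.1909]
tool_rot: [3.139, 0.001, -1.469]
force: [1.1, 0.1, -0.0]
grip_width: 0.0125
```

Run:
```python
from h import *
u=UX; guard=np.array([.5465,-.0233,0]); lev=np.array([.5951,-.0102,0])
# hook axis 22 mm behind the lever centre
g=lev+u*(.022-.150); print('pre TCP',g)
g[2]=.20
plan(g,-74.2,8)
f=cam('top'); np.savez('top3.npz',**f); cv2.imwrite('pics/t4.png',cv2.resize(f['color'][90:290,170:370][...,::-1],None,fx=3,fy=3,interpolation=cv2.INTER_CUBIC))
```

```text
pre TCP [ 0.4719361  -0.04505187  0.        ]
t 6.6 pos [ 0.4926 -0.2325  0.1909] rpy [ 1.7983e+02  8.0000e-02 -8.4190e+01] F [ 1.13  0.14 -0.04] w 0.0125
[[-23.6, 0.2, -1.1, 0.0, 0.0, -1.2], [-23.6, -0.3, -1.1, 0.0, 0.0, -1.2], [-23.6, -0.8, -1.1, 0.0, 0.0, -1.2], [-23.5, -1.3, -1.1, 0.0, 0.0, -1.2], [-23.5, -1.9, -1.1, 0.0, 0.0, -1.2], [-23.5, -2.4, -1.1, 0.0, 0.0, -1.2], [-23.4, -2.9, -1.1, 0.0, 0.0, -1.2], [-23.3, -3.4, -1.1, 0.0, 0.0, -1.2]]
```

View pics/t4.png

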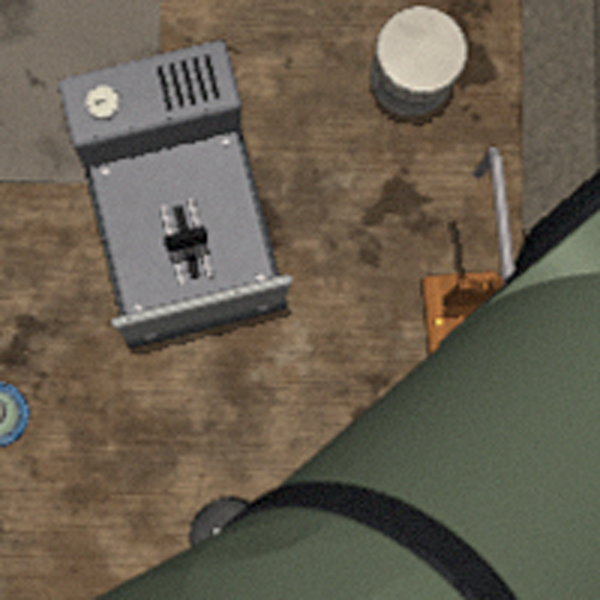

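The crop shows the rod lifted and level, with the hook end at (492,155). The lever is at (185,240) in its slot and the way to the unit is clear. Next I'll move across at about 0.2 m height.

arm_command(
  targets=[
    [-23.5, 0, -2, 0, 0, -1.2],
    [-23.5, 0, -2, 0, 0, -1.2],
    [-23.5, -1, -1, 0, 0, -1.2],
    [-23.5, -1, -1, 0, 0, -1.2],
    [-23.5, -2, -1, 0, 0, -1.2],
    [-23.5, -2, -1, 0, 0, -1.2],
    [-23.5, -3, -1, 0, 0, -1.2],
    [-20, -3, -1, 0, 0, -1.2],
  ],
)

```text
clock: 7.45
position: [0.4706, -0.044, 0.2062]
tool_rot: [-3.141, 0.001, -1.3]
force: [0.6, -0.5, -0.3]
grip_width: 0.0128
```

Run:
```python
from h import *
np.set_printoptions(precision=4,suppress=True)
print(np.round(bot.observe()['qpos'],3))
plan([.4719,-.0451,.20],-74.2,1)
f=cam('top'); X=cloud(f); np.savez('top4.npz',**f)
v=f['color']; hsv=cv2.cvtColor(v,cv2.COLOR_RGB2HSV)
m=(X[...,2]>.18)&(X[...,2]<.215)&(X[...,0]>.55); P=X[m]
print('bar pts',m.sum()); o=P.mean(0); d=np.linalg.svd(P-o)[2][0]; print(o,d,P[:,0].max(),P[:,0].min())
m=(X[...,2]>.075)&(X[...,2]<.104)&(X[...,0]>.56)&(X[...,0]<.62)&(abs(X[...,1]+.01)<.03); print('lever',m.sum(),X[m].mean(0))
cv2.imwrite('pics/t5.png',cv2.resize(v[110:260,170:320][...,::-1],None,fx=4,fy=4,interpolation=cv2.INTER_CUBIC))
s=cam('side'); np.savez('side4.npz',**s)
cv2.imwrite('pics/s5.png',cv2.resize(s['color'][130:260,180:350][...,::-1],None,fx=4,fy=4,interpolation=cv2.INTER_CUBIC))
```

```text
[-0.645  0.46   0.82   2.061 -0.467  0.811 -0.845]
t 7.45 pos [ 0.4706 -0.044   0.2062] rpy [-179.95    0.09  -74.49] F [ 0.62 -0.46 -0.27] w 0.0128
[[1.4, -1.0, 6.2, -0.0, 0.1, -0.3]]
bar pts 73
[0.6642 0.4317 0.1961] [-0.995  -0.0347 -0.0936] 0.6903696379203519 0.5501253376386338
lever 0 [nan nan nan]<stdin>:9: RuntimeWarning: Mean of empty slice.
  ret = um.true_divide(
```

View pics/t5.png

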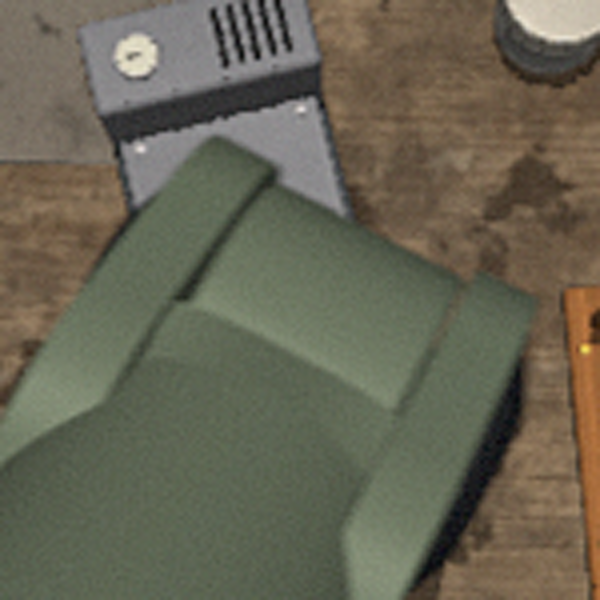

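View pics/s5.png

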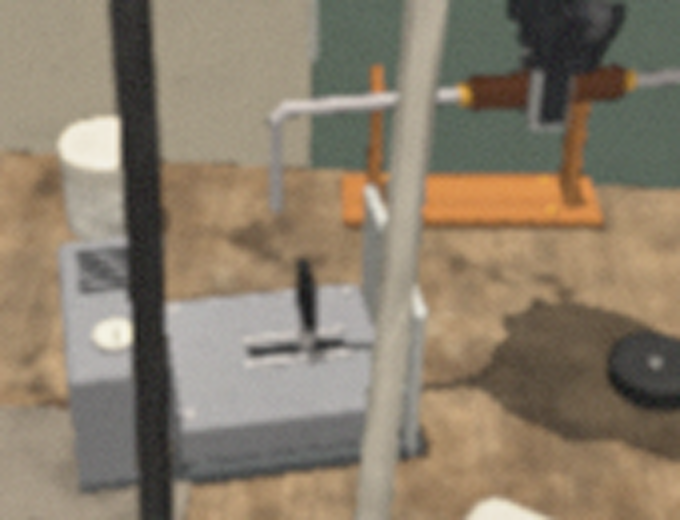

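The side crop shows the hook hanging vertically at (277,110–207), to the back of the lever at (304,262–340), with the guard at (375–420,190–450). I'll check the predicted tip and lever against it.

Run:
```python
from h import *
np.set_printoptions(precision=4,suppress=True)
s=dict(np.load('side4.npz')); X=cloud(s)
c=lambda p:(np.array(p)-[180,130])*4
a=np.radians(-74.49+90); r=np.array([np.cos(a),np.sin(a),0]); tcp=np.array([.4706,-.044,.2082])
tip=tcp+r*.150-[0,0,.064]; print('tip',tip,'crop px',c(proj(s,tip)),'bend',c(proj(s,tip+[0,0,.064])))
lt=np.array([.5951,-.0102,.096]); uy=np.array([-UX[1],UX[0],0])
for k in (-.016,.016): print('lever top',k,c(proj(s,lt+uy*k)))
g=np.array([.5465,-.0233,.110])
for k in (-.065,.065): print('guard',c(proj(s,g+uy*k)))
hk=X[int(130+120/4):int(130+200/4),int(180+274/4):int(180+282/4)].reshape(-1,3); hk=hk[hk[:,1]<.05]; print('hook depth',np.median(hk,0),len(hk))
d=X[int(130+262/4):int(130+320/4),int(180+298/4):int(180+312/4)].reshape(-1,3); print('paddle',np.median(d,0), d.min(0),d.max(0))
# hook px centre per row
col=s['color'].astype(int)
```

```text
tip [ 0.6151 -0.0039  0.1442] crop px [271.1859 203.6849] bend [271.0214 103.399 ]
lever top -0.016 [301.9257 253.0065]
lever top 0.016 [312.1956 285.4941]
guard [368.1718 181.164 ]
guard [421.2605 309.9918]
hook depth [0.6126 0.0048 0.1796] 40
paddle [ 0.5984 -0.0083  0.0848] [ 0.5928 -0.152  -0.002 ] [0.6142 0.0062 0.0957]
```

arm_command(
  targets=[
    [0, 0, 20, 0, 0, 0.3],
    [0, 0, 20, 0, 0, 0],
    [0, 0, 20, 0, 0, 0],
    [0, 0, 15, 0, 0, 0],
    [0, 0, 2, 0, 0, 0],
  ],
)

```text
clock: 8.05
position: [0.4711, -0.0431, 0.1281]
tool_rot: [-3.139, 0.003, -1.303]
force: [-0.4, 0.0, -0.9]
grip_width: 0.0124
```

Run:
```python
from h import *
plan([.4719,-.0451,.127],-74.2,1)
s=cam('side'); np.savez('side5.npz',**s)
cv2.imwrite('pics/s6.png',cv2.resize(s['color'][150:260,190:310][...,::-1],None,fx=5,fy=5,interpolation=cv2.INTER_CUBIC))
for i in range(4): cam('side'); print(np.round(bot.observe()['force'],2), np.round(bot.observe()['position'],4))
```

```text
t 8.05 pos [ 0.4711 -0.0431  0.1281] rpy [-1.7983e+02  1.6000e-01 -7.4660e+01] F [-0.4   0.03 -0.92] w 0.0124
[[2.1, -0.3, 1.1, -0.2, 0.2, -0.5]]
[-0.3   1.15 -1.53] [ 0.4716 -0.0432  0.1293]
[-0.09 -0.44 -0.62] [ 0.4719 -0.0431  0.1297]
[-0.35 -0.35 -0.92] [ 0.4721 -0.0429  0.1299]
[-0.46 -0.19 -0.98] [ 0.4722 -0.0428  0.1299]
```

View pics/s6.png

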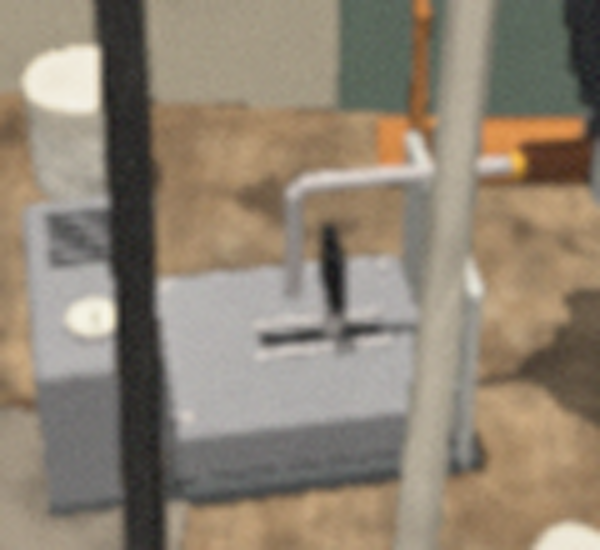

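The crop shows the hook hanging behind the paddle, tip at (292,295) and paddle at (330,225–310). The bar passes over the guard edge at (415,170) without touching. Starting the pull gently along tool +y, after correcting the small lateral and height errors.

arm_command(
  targets=[
    [1, 3, 1.5, 0, 0, -0.3],
    [1, 3, 1.5, 0, 0, -0.2],
    [0, 3, 0, 0, 0, 0],
    [0, 3, 0, 0, 0, 0],
  ],
)

```text
clock: 8.7
position: [0.4611, -0.0481, 0.1279]
tool_rot: [-3.133, 0.002, -1.292]
force: [-0.7, 0.2, -0.2]
grip_width: 0.012
```

```bash
cat >> h.py <<'E'
def st():
    s=bot.observe(); p=np.array(s['position']); tipx=(p-np.array([.635,.0017,0]))@UX+.150
    uy=np.array([-UX[1],UX[0],0]); F=np.array(s['force']); M=np.array(s['moment'])
    print('t %.2f'%s['clock'],'hook unit x %.1f y %.1f z %.1f'%(tipx*1e3,(p-np.array([.635,.0017,0]))@uy*1e3,p[2]*1e3),'Fu %.2f Fy %.2f Fz %.2f'%(F@UX,F@uy,F[2]),'My %.3f'%(M@uy),'rpy',np.round(np.degrees(s['tool_rot']),2),'w %.4f'%s['grip_width'])
E
python3 -c "
from h import *
st()"
```

```text
t 8.70 hook unit x -30.9 y -0.6 z 127.9 Fu -0.67 Fy 0.35 Fz -0.22 My 0.079 rpy [-1.7952e+02  1.2000e-01 -7.4030e+01] w 0.0120
```

arm_command(
  targets=[
    [0, 2, 0, -0.5, 0, 0],
    [0, 2, 0, 0, 0, 0],
  ],
)

```text
clock: 8.9
position: [0.4574, -0.0493, 0.1282]
tool_rot: [-3.141, 0.002, -1.292]
force: [1.9, 0.2, -1.4]
grip_width: 0.0125
```

arm_command(
  targets=[
    [0, 2, 0, 0, 0, 0],
    [0, 2, 0, 0, 0, 0],
  ],
)

```text
clock: 9.1
position: [0.4536, -0.0503, 0.1283]
tool_rot: [-3.141, 0.002, -1.292]
force: [2.7, 0.5, -0.0]
grip_width: 0.0121
```

```bash
python3 -c "
from h import *
st()"
```

```text
t 9.10 hook unit x -38.7 y -0.6 z 128.3 Fu 2.69 Fy -0.27 Fz -0.03 My -0.444 rpy [-1.7995e+02  1.0000e-01 -7.4020e+01] w 0.0121
```

In contact with about 2.5 N of drag. Continuing.

arm_command(
  targets=[
    [0, 2, 0, 0, 0, 0],
    [0, 2, 0, 0, 0, 0],
    [0, 2, 0, 0, 0, 0],
  ],
)

```text
clock: 9.4
position: [0.4474, -0.0521, 0.1283]
tool_rot: [-3.141, 0.002, -1.292]
force: [1.8, 0.9, -0.6]
grip_width: 0.0122
```

arm_command(
  targets=[
    [0, 2, 0, 0, 0, 0],
    [0, 2, 0, 0, 0, 0],
  ],
)

```text
clock: 9.6
position: [0.4432, -0.0533, 0.1283]
tool_rot: [-3.141, 0.002, -1.292]
force: [1.4, 1.0, -1.1]
grip_width: 0.0127
```

```bash
python3 -c "
from h import *
st()"
```

```text
t 9.60 hook unit x -49.5 y -0.7 z 128.3 Fu 1.61 Fy 0.56 Fz -1.14 My -0.462 rpy [-1.7995e+02  1.0000e-01 -7.4020e+01] w 0.0127
```

arm_command(
  targets=[
    [0, 1.5, 0, 0, 0, 0],
    [0, 1, 0, 0, 0, 0],
  ],
)

```text
clock: 9.8
position: [0.4404, -0.054, 0.1283]
tool_rot: [-3.141, 0.002, -1.292]
force: [1.6, 1.3, -0.2]
grip_width: 0.0125
```

arm_command(
  targets=[
    [0, 1, 0, 0, 0, 0],
    [0, 1, 0, 0, 0, 0],
  ],
)

```text
clock: 10.0
position: [0.4388, -0.0546, 0.1284]
tool_rot: [-3.14, 0.001, -1.292]
force: [9.4, 2.0, -4.7]
grip_width: 0.0127
```

arm_command(
  targets=[
    [0, 1, 0, 0, 0, 0],
  ],
)

```text
clock: 10.1
position: [0.4389, -0.0546, 0.1286]
tool_rot: [-3.138, 0.001, -1.291]
force: [11.1, 3.0, -5.9]
grip_width: 0.0124
```

```bash
python3 -c "
from h import *
st()"
```

```text
t 10.10 hook unit x -54.1 y -0.8 z 128.6 Fu 11.49 Fy -0.13 Fz -5.88 My -2.265 rpy [-1.798e+02  5.000e-02 -7.399e+01] w 0.0124
```

Stop reached, with the hook at about -54 mm in the unit's frame. Easing to about 8 N.

arm_command(
  targets=[
    [0, 0.6, 0, 0, 0, 0],
    [0, 0.6, 0, 0, 0, 0],
  ],
)

```text
clock: 10.3
position: [0.4389, -0.0547, 0.1288]
tool_rot: [-3.136, 0.0, -1.291]
force: [5.4, 1.4, -3.2]
grip_width: 0.0126
```

```bash
python3 -c "
from h import *
st()"
```

```text
t 10.30 hook unit x -54.0 y -0.9 z 128.8 Fu 5.59 Fy -0.18 Fz -3.17 My -0.993 rpy [-179.67    0.    -73.95] w 0.0126
```

arm_command(
  targets=[
    [0, 0.8, 0, 0, 0, 0],
    [0, 0.8, 0, 0, 0, 0],
  ],
)

```text
clock: 10.5
position: [0.4389, -0.0548, 0.129]
tool_rot: [-3.133, -0.001, -1.29]
force: [1.8, -0.1, -1.7]
grip_width: 0.0122
```

arm_command(
  targets=[
    [0, 0.8, 0, 0, 0, 0],
    [0, 0.8, 0, 0, 0, 0],
    [0, 0.8, 0, 0, 0, 0],
  ],
)

```text
clock: 10.8
position: [0.4388, -0.055, 0.1293]
tool_rot: [-3.13, -0.002, -1.289]
force: [8.1, 2.9, -4.9]
grip_width: 0.0119
```

```bash
python3 -c "
from h import *
st()"
```

```text
t 10.80 hook unit x -54.2 y -1.1 z 129.3 Fu 8.56 Fy 0.55 Fz -4.94 My -1.439 rpy [-1.7931e+02 -1.4000e-01 -7.3830e+01] w 0.0119
```

arm_command(
  targets=[
    [0, 0.7, 0.2, -0.2, 0, 0],
  ],
)

```text
clock: 10.9
position: [0.4388, -0.055, 0.1292]
tool_rot: [-3.132, -0.003, -1.288]
force: [6.7, 2.1, -3.8]
grip_width: 0.0123
```

arm_command(
  targets=[
    [0, 0.7, 0.2, -0.2, 0, 0],
  ],
)

```text
clock: 11.0
position: [0.4388, -0.0551, 0.1291]
tool_rot: [-3.134, -0.003, -1.288]
force: [5.2, 2.4, -3.5]
grip_width: 0.0126
```

arm_command(
  targets=[
    [0, 0.7, 0.2, -0.2, 0, 0],
  ],
)

```text
clock: 11.1
position: [0.4388, -0.0552, 0.129]
tool_rot: [-3.137, -0.004, -1.288]
force: [5.2, 2.2, -2.6]
grip_width: 0.0124
```

arm_command(
  targets=[
    [0, 0.7, 0.2, -0.2, 0, 0],
  ],
)

```text
clock: 11.2
position: [0.4388, -0.0552, 0.129]
tool_rot: [-3.139, -0.004, -1.287]
force: [5.2, 1.6, -0.7]
grip_width: 0.0124
```

```bash
python3 -c "
from h import *
st()"
```

```text
t 11.20 hook unit x -54.3 y -1.3 z 129.0 Fu 5.41 Fy 0.14 Fz -0.68 My -1.416 rpy [-179.85   -0.24  -73.75] w 0.0124
```

arm_command(
  targets=[
    [-0.1, 1, 0.1, -0.1, -0.05, 0.05],
  ],
)

```text
clock: 11.3
position: [0.4388, -0.0552, 0.1291]
tool_rot: [-3.139, -0.004, -1.288]
force: [8.1, 3.2, -3.0]
grip_width: 0.0124
```

arm_command(
  targets=[
    [-0.1, 1, 0.1, -0.1, -0.05, 0.05],
  ],
)

```text
clock: 11.4
position: [0.4388, -0.0552, 0.1292]
tool_rot: [-3.139, -0.004, -1.288]
force: [7.8, 3.0, -1.9]
grip_width: 0.0123
```

arm_command(
  targets=[
    [-0.1, 1, 0.1, -0.1, -0.05, 0.05],
  ],
)

```text
clock: 11.5
position: [0.4388, -0.0551, 0.1293]
tool_rot: [-3.139, -0.003, -1.288]
force: [7.1, 3.8, -2.5]
grip_width: 0.0125
```

```bash
python3 -c "
from h import *
st()"
```

```text
t 11.50 hook unit x -54.2 y -1.3 z 129.3 Fu 7.88 Fy 1.68 Fz -2.51 My -1.751 rpy [-179.86   -0.19  -73.82] w 0.0125
```

A steady 8 N. Holding this for over 2 s.

arm_command(
  targets=[
    [0, 1, 0.2, -0.1, 0, 0],
    [0, 1, 0.2, -0.1, 0, 0],
    [0, 1, 0.2, -0.1, 0, 0],
    [0, 1, 0.2, -0.1, 0, 0],
  ],
)

```text
clock: 11.9
position: [0.4389, -0.0553, 0.1293]
tool_rot: [-3.139, -0.005, -1.286]
force: [8.6, 3.0, -2.0]
grip_width: 0.0123
```

```bash
python3 -c "
from h import *
st()"
```

```text
t 11.90 hook unit x -54.2 y -1.5 z 129.3 Fu 9.11 Fy 0.53 Fz -2.05 My -1.733 rpy [-179.88   -0.31  -73.7 ] w 0.0123
```

arm_command(
  targets=[
    [-0.05, 0.9, 0.2, -0.1, -0.04, 0.04],
    [-0.05, 0.9, 0.2, -0.1, -0.04, 0.04],
    [-0.05, 0.9, 0.2, -0.1, -0.04, 0.04],
    [-0.05, 0.9, 0.2, -0.1, -0.04, 0.04],
  ],
)

```text
clock: 12.3
position: [0.4389, -0.0553, 0.1292]
tool_rot: [-3.14, -0.004, -1.287]
force: [7.0, 3.2, -1.8]
grip_width: 0.0121
```

arm_command(
  targets=[
    [-0.05, 0.9, 0.2, -0.1, -0.04, 0.04],
    [-0.05, 0.9, 0.2, -0.1, -0.04, 0.04],
    [-0.05, 0.9, 0.2, -0.1, -0.04, 0.04],
    [-0.05, 0.9, 0.2, -0.1, -0.04, 0.04],
  ],
)

```text
clock: 12.7
position: [0.4389, -0.0552, 0.1292]
tool_rot: [-3.141, -0.003, -1.288]
force: [5.9, 3.1, -1.8]
grip_width: 0.0128
```

```bash
python3 -c "
from h import *
st()"
```

```text
t 12.70 hook unit x -54.2 y -1.4 z 129.2 Fu 6.52 Fy 1.38 Fz -1.79 My -1.606 rpy [-179.97   -0.19  -73.8 ] w 0.0128
```

arm_command(
  targets=[
    [-0.02, 1.05, 0.2, -0.08, 0, 0],
    [-0.02, 1.05, 0.2, -0.08, 0, 0],
    [-0.02, 1.05, 0.2, -0.08, 0, 0],
    [-0.02, 1.05, 0.2, -0.08, 0, 0],
  ],
)

```text
clock: 13.1
position: [0.4389, -0.0554, 0.1293]
tool_rot: [-3.139, -0.006, -1.286]
force: [8.6, 2.9, -1.7]
grip_width: 0.0126
```

arm_command(
  targets=[
    [-0.02, 1, 0.2, -0.08, 0, 0],
    [-0.02, 1, 0.2, -0.08, 0, 0],
    [-0.02, 1, 0.2, -0.08, 0, 0],
    [-0.02, 1, 0.2, -0.08, 0, 0],
  ],
)

```text
clock: 13.5
position: [0.439, -0.0556, 0.1293]
tool_rot: [-3.138, -0.008, -1.284]
force: [7.9, 2.9, -2.2]
grip_width: 0.0126
```

arm_command(
  targets=[
    [-0.02, 1, 0.2, -0.08, 0, 0],
    [-0.02, 1, 0.2, -0.08, 0, 0],
    [-0.02, 1, 0.2, -0.08, 0, 0],
    [-0.02, 1, 0.2, -0.08, 0, 0],
    [-0.02, 1, 0.2, -0.08, 0, 0],
  ],
)

```text
clock: 14.0
position: [0.439, -0.0558, 0.1293]
tool_rot: [-3.137, -0.011, -1.281]
force: [7.4, 2.4, -3.1]
grip_width: 0.0123
```

```bash
python3 -c "
from h import *
st()
s=cam('side'); np.savez('side6.npz',**s)
cv2.imwrite('pics/s7.png',cv2.resize(s['color'][150:260,190:310][...,::-1],None,fx=5,fy=5,interpolation=cv2.INTER_CUBIC))"
```

```text
t 14.00 hook unit x -54.2 y -2.0 z 129.3 Fu 7.80 Fy 0.29 Fz -3.06 My -1.648 rpy [-179.72   -0.62  -73.42] w 0.0123
```

View pics/s7.png

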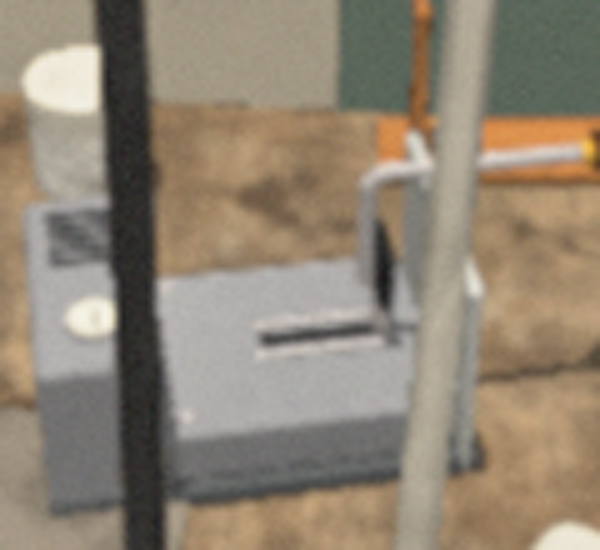

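The crop shows the lever at the guard end of its slot (385,250–340), with the hook bearing on it from behind at (365,280) and the bar clear of the guard. That makes more than 2.5 s at 6.5–9 N. Unhooking now, then lifting clear.

arm_command(
  targets=[
    [0, -3, 0, 0, 0, 0],
    [0, -5, 0, -0.2, -0.3, 0.3],
    [0, -5, 0, -0.2, -0.3, 0.3],
  ],
)

```text
clock: 14.35
position: [0.4512, -0.0519, 0.1292]
tool_rot: [3.138, 0.001, -1.293]
force: [0.4, -0.3, -1.2]
grip_width: 0.0127
```

```bash
python3 -c "
from h import *
st()"
```

```text
t 14.35 hook unit x -41.5 y -1.6 z 129.2 Fu 0.25 Fy -0.43 Fz -1.24 My 0.065 rpy [ 1.7978e+02  6.0000e-02 -7.4070e+01] w 0.0127
```

arm_command(
  targets=[
    [0, 0, -10, 0.2, 0, 0],
    [0, 0, -20, 0, 0, 0],
    [0, 0, -25, 0, 0, 0],
    [0, 0, -20, 0, 0, 0],
    [0, 0, -2, 0, 0, 0],
  ],
)

```text
clock: 14.85
position: [0.4507, -0.0533, 0.2102]
tool_rot: [3.138, 0.001, -1.296]
force: [-0.0, -0.1, -1.3]
grip_width: 0.0124
```

Run:
```python
from h import *
st()
plan([.4946,-.233,.19],-84.13,9)
s=cam('side'); np.savez('side7.npz',**s)
cv2.imwrite('pics/s8.png',cv2.resize(s['color'][130:260,180:350][...,::-1],None,fx=4,fy=4,interpolation=cv2.INTER_CUBIC))
```

```text
t 14.85 hook unit x -42.3 y -2.7 z 210.2 Fu -0.04 Fy -0.09 Fz -1.33 My 0.033 rpy [ 1.7978e+02  6.0000e-02 -7.4240e+01] w 0.0124
t 14.85 pos [ 0.4507 -0.0533  0.2102] rpy [ 1.7978e+02  6.0000e-02 -7.4240e+01] F [-0.02 -0.09 -1.33] w 0.0124
[[20.5, 0.7, 2.2, 0.0, 0.0, 1.1], [20.6, 0.3, 2.2, 0.0, 0.0, 1.1], [20.6, -0.1, 2.2, 0.0, 0.0, 1.1], [20.6, -0.5, 2.2, 0.0, 0.0, 1.1], [20.5, -0.9, 2.2, 0.0, 0.0, 1.1], [20.5, -1.2, 2.2, 0.0, 0.0, 1.1], [20.5, -1.6, 2.2, 0.0, 0.0, 1.1], [20.5, -2.0, 2.2, 0.0, 0.0, 1.1]]
[[20.4, -2.4, 2.2, 0.0, 0.0, 1.1]]
```

View pics/s8.png

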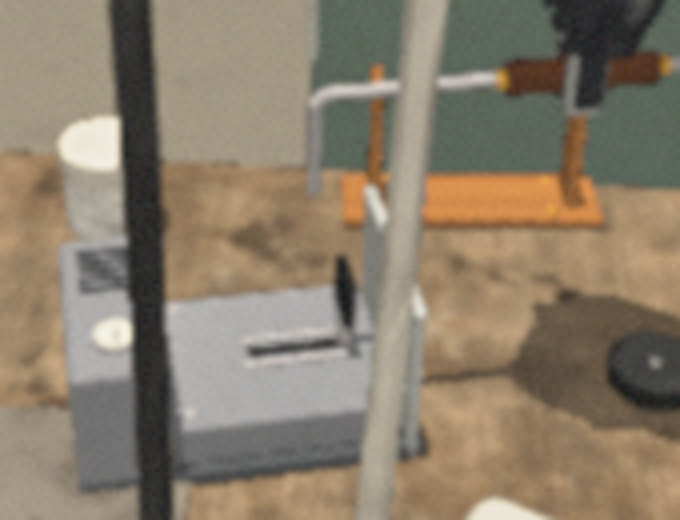

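The lever stays at the guard end (345,260–345) and the rod is clear above with the hook at (315,97–193). Next I'll check whether the rod tilted in the grip, comparing measured pixels with the rigid prediction before and after.

Run:
```python
from h import *
np.set_printoptions(precision=1,suppress=True)
def bar(fn,p,yaw,tag):
    s=dict(np.load(fn)); a=np.radians(yaw+90); r=np.array([np.cos(a),np.sin(a),0]); c=np.array(p)+[0,0,.002]
    g=cv2.cvtColor(s['color'],cv2.COLOR_RGB2HSV).astype(int)
    res=[]
    for k in (.062,.075,.10,.115,.13,.14):   # bar samples: find bright grey centroid in the column near prediction
        u,v=proj(s,c+r*k); ui=int(round(u)); vs=np.arange(int(v)-5,int(v)+9)
        lum=cv2.GaussianBlur(s['color'],(3,3),0)[vs,ui].astype(float); sat=g[vs,ui,1]
        w=np.clip(60-sat,0,None)*(lum.mean(1)>120)
        res.append((k*1e3,v,(w*vs).sum()/max(w.sum(),1)-v))
    print(tag,'dv along bar',np.array(res)[:,[0,2]].tolist())
    print('bend',(proj(s,c+r*.15)-[180,130])*4,'tip',(proj(s,c+r*.15-[0,0,.064])-[180,130])*4,'handle front',(proj(s,c+r*.045)-[180,130])*4)
bar('side4.npz',[.4706,-.044,.2062],-74.49,'before')
bar('side7.npz',[.4507,-.0533,.2102],-74.24,'after')
```

```text
before dv along bar [[62.0, -1.4485203052113036], [75.0, 1.4610567227136642], [100.0, 0.9749698759422643], [115.0, 0.47196046914717726], [130.0, 1.198776883970794], [140.0, 1.0362170828909996]]
bend [271.  103.4] tip [271.2 203.7] handle front [462.1  88.4]
after dv along bar [[62.0, -0.10257142472659098], [75.0, -0.045077471023773796], [100.0, 0.33442612873773214], [115.0, 0.569413318945351], [130.0, 0.054356985599923746], [140.0, 0.5838318859042033]]
bend [310.3  91. ] tip [308.6 191.3] handle front [499.2  75.9]
```

arm_command(
  targets=[
    [20.5, 0.5, 2, 0, 0, 1.1],
    [20.5, 0.5, 2, 0, 0, 1.1],
    [20.5, 0, 2, 0, 0, 1.1],
    [20.5, -0.5, 1, 0, 0, 1.1],
    [20.5, -1, 1, 0, 0, 1.1],
    [20.5, -1, 1, 0, 0, 1.1],
    [20.5, -1.5, 1, 0, 0, 1.1],
    [20.5, -2, 1, 0, 0, 1.1],
  ],
)

```text
clock: 15.7
position: [0.4874, -0.2146, 0.1917]
tool_rot: [3.13, 0.006, -1.449]
force: [0.6, -0.3, -1.9]
grip_width: 0.0123
```

Run:
```python
from h import *
plan([.4946,-.233,.19],-84.13,2)
```

```text
t 15.7 pos [ 0.4874 -0.2146  0.1917] rpy [179.33   0.33 -83.05] F [ 0.59 -0.25 -1.86] w 0.0123
[[9.6, -2.5, 0.8, 0.3, 0.2, 0.5], [9.6, -2.6, 0.8, 0.3, 0.2, 0.5]]
```

No significant tilt: about 1° at most, which is near the noise. Aligning over the cradle.

arm_command(
  targets=[
    [9.6, -2.5, 0, 0.3, 0.2, 0.5],
    [9.6, -2.5, 0, 0.3, 0.2, 0.5],
    [0, 0, 0, 0, 0, 0],
  ],
)

```text
clock: 16.0
position: [0.4938, -0.2358, 0.1896]
tool_rot: [3.138, -0.002, -1.471]
force: [0.6, 0.2, -1.3]
grip_width: 0.0123
```

Run:
```python
from h import *
plan([.4946,-.233,.135],-84.13,3)
```

```text
t 16.0 pos [ 0.4938 -0.2358  0.1896] rpy [ 1.7982e+02 -1.0000e-01 -8.4290e+01] F [ 0.61  0.2  -1.28] w 0.0123
[[-0.9, -0.4, 18.2, 0.1, -0.0, -0.1], [-0.9, -0.4, 18.2, 0.1, -0.0, -0.1], [-0.9, -0.4, 18.2, 0.1, -0.0, -0.1]]
```

arm_command(
  targets=[
    [-1, -0.4, 20, 0, 0, 0],
    [-0.9, -0.4, 20, 0, 0, 0],
    [-0.9, -0.4, 18, 0.1, 0, 0],
    [0, 0, 5, 0, 0, 0],
    [0, 0, 0, 0, 0, 0],
  ],
)

```text
clock: 16.5
position: [0.4948, -0.229, 0.1246]
tool_rot: [3.141, 0.0, -1.467]
force: [0.1, -0.5, -1.3]
grip_width: 0.0126
```

Run:
```python
from h import *
plan([.4946,-.233,.1],-84.13,4)
```

```text
t 16.5 pos [ 0.4948 -0.229   0.1246] rpy [ 1.7995e+02  1.0000e-02 -8.4040e+01] F [ 0.06 -0.47 -1.3 ] w 0.0126
[[1.0, 0.1, 6.2, 0.0, 0.0, 0.0], [1.0, 0.1, 6.2, 0.0, 0.0, 0.0], [1.0, 0.1, 6.2, 0.0, 0.0, 0.0], [1.0, 0.1, 6.2, 0.0, 0.0, 0.0]]
```

arm_command(
  targets=[
    [3, 0, 1, 0, 0, 0],
    [1, 0, 1, 0, 0, 0],
    [0, 0, 0, 0, 0, 0],
  ],
)

```text
clock: 16.8
position: [0.496, -0.2331, 0.1243]
tool_rot: [-3.141, -0.0, -1.466]
force: [0.3, 0.2, 0.2]
grip_width: 0.0121
```

Run:
```python
from h import *
plan([.4946,-.233,.1],-84.13,4)
```

```text
t 16.8 pos [ 0.496  -0.2331  0.1243] rpy [-1.7995e+02 -2.0000e-02 -8.3980e+01] F [0.3  0.22 0.24] w 0.0121
[[-0.1, 0.3, 6.1, -0.0, -0.0, 0.0], [-0.1, 0.3, 6.1, -0.0, -0.0, 0.0], [-0.1, 0.3, 6.1, -0.0, -0.0, 0.0], [-0.1, 0.3, 6.1, -0.0, -0.0, 0.0]]
```

arm_command(
  targets=[
    [0, 0.5, 7, 0, 0, 0.1],
    [0, 0.5, 7, 0, 0, 0],
  ],
)

```text
clock: 17.0
position: [0.4957, -0.2335, 0.1107]
tool_rot: [-3.138, -0.001, -1.467]
force: [0.6, -0.7, -2.3]
grip_width: 0.0126
```

arm_command(
  targets=[
    [0, 0, 7, 0, 0, 0],
    [0, 0, 5, 0, 0, 0],
  ],
)

```text
clock: 17.2
position: [0.4954, -0.2333, 0.0972]
tool_rot: [-3.139, -0.001, -1.468]
force: [-0.0, 0.2, -1.6]
grip_width: 0.0122
```

Run:
```python
from h import *
plan([.4946,-.233,.0864],-84.13,3)
```

```text
t 17.2 pos [ 0.4954 -0.2333  0.0972] rpy [-1.7985e+02 -5.0000e-02 -8.4080e+01] F [-0.03  0.2  -1.62] w 0.0122
[[-0.1, 0.3, 3.6, -0.1, -0.0, 0.0], [-0.1, 0.3, 3.6, -0.1, -0.0, 0.0], [-0.1, 0.3, 3.6, -0.1, -0.0, 0.0]]
```

In the slots with no side force. Lowering the last 10 mm slowly.

arm_command(
  targets=[
    [0, 0.3, 4, 0, 0, 0],
    [0, 0.3, 3, 0, 0, 0],
  ],
)

```text
clock: 17.4
position: [0.4945, -0.2334, 0.089]
tool_rot: [-3.14, -0.001, -1.468]
force: [0.9, 0.4, -1.0]
grip_width: 0.0124
```

arm_command(
  targets=[
    [0, 0.2, 2, 0, 0, 0],
    [0, 0, 1, 0, 0, 0],
  ],
)

```text
clock: 17.6
position: [0.4943, -0.2335, 0.0861]
tool_rot: [-3.14, -0.0, -1.468]
force: [-7.5, 6.2, 36.7]
grip_width: 0.0127
```

Run:
```python
from h import *
plan([.4946,-.233,.0864],-84.13,1)
```

```text
t 17.6 pos [ 0.4943 -0.2335  0.0861] rpy [-1.7988e+02 -1.0000e-02 -8.4100e+01] F [-7.55  6.22 36.67] w 0.0127
[[-0.5, -0.3, -0.3, -0.1, -0.0, 0.0]]
```

Seated on the slot floors, pressing a bit firmly. Relaxing, then opening.

arm_command(
  targets=[
    [0, 0, -0.2, 0, 0, 0],
    [0, 0, 0, 0, 0, 0],
  ],
  grip_force=20,
)

```text
clock: 17.8
position: [0.4944, -0.2336, 0.0868]
tool_rot: [-3.139, 0.0, -1.468]
force: [0.3, 0.5, -1.3]
grip_width: 0.0124
```

arm_command(
  targets=[
    [0, 0, 0, 0, 0, 0],
    [0, 0, 0, 0, 0, 0],
    [0, 0, 0, 0, 0, 0],
  ],
  grip=45,
)

```text
clock: 18.1
position: [0.4947, -0.2337, 0.0869]
tool_rot: [-3.138, -0.0, -1.468]
force: [0.8, 0.2, -0.3]
grip_width: 0.0382
```

Run:
```python
from h import *
plan([.4946,-.233,.0864],-84.13,1)
s=cam('side'); np.savez('side8.npz',**s)
cv2.imwrite('pics/s9.png',cv2.resize(s['color'][140:230,240:350][...,::-1],None,fx=5,fy=5,interpolation=cv2.INTER_CUBIC))
```

```text
t 18.1 pos [ 0.4947 -0.2337  0.0869] rpy [-1.7981e+02 -2.0000e-02 -8.4120e+01] F [ 0.79  0.2  -0.31] w 0.0382
[[-0.7, -0.0, 0.5, -0.2, -0.0, 0.0]]
```

View pics/s9.png

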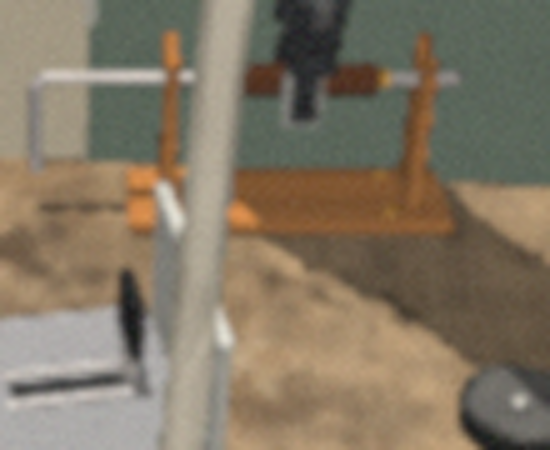

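The crop shows the rod level in both forks (170,75) and (425,78), with the hook hanging at (37,85–165). The lever is still at the guard end. Retracting straight up and then back.

arm_command(
  targets=[
    [-0.5, 0, -10, 0, 0, 0],
    [0, 0, -20, 0, 0, 0],
    [0, 0, -30, 0, 0, 0],
    [0, 0, -40, 0, 0, 0],
    [0, 0, -40, 0, 0, 0],
    [0, 0, -30, 0, 0, 0],
    [0, 20, -20, 0, 0, 0],
    [0, 30, -10, 0, 0, 0],
  ],
)

```text
clock: 18.95
position: [0.4434, -0.2383, 0.2972]
tool_rot: [-3.141, -0.001, -1.468]
force: [0.9, 0.7, 0.8]
grip_width: 0.0383
```

arm_command(
  targets=[
    [20, 25, -30, 0, 0, 0],
    [30, 25, -30, 0, 0, 0],
    [40, 10, -30, 0, 0, 0],
    [40, 0, -10, 0, 0, 0],
    [40, 0, 0, 0, 0, 0],
    [30, 0, 0, 0, 0, 0],
    [0, 0, 0, 0, 0, 0],
  ],
)

```text
clock: 19.65
position: [0.3961, -0.4489, 0.4067]
tool_rot: [-3.135, -0.001, -1.469]
force: [-0.6, 0.2, -0.3]
grip_width: 0.0384
```

Run:
```python
from h import *
np.set_printoptions(precision=4,suppress=True)
st(); f=cam('top'); X=cloud(f); np.savez('top9.npz',**f); z=X[...,2]
g=np.load('top.npz'); 
def fit(X,m): P=X[m][:,:2]; o=P.mean(0); d=np.linalg.svd(P-o)[2][0]; return m.sum(),o,np.degrees(np.arctan(d[1]/d[0])),P.min(0),P.max(0)
X0=cloud(dict(g))
for n,Y in (('before',X0),('after',X)):
    Z=Y[...,2]
    m=(Z>.083)&(Z<.105)&(Y[...,0]>.38)&(Y[...,0]<.66)&(Y[...,1]<-.205)&(Y[...,1]>-.26); print(n,'rod',fit(Y,m))
    m=(Z>.075)&(Z<.104)&(Y[...,0]>.56)&(Y[...,0]<.63)&(abs(Y[...,1]+.01)<.03); print(n,'lever',fit(Y,m)[:3])
    m=(Z>.1)&(Y[...,0]>.5)&(Y[...,0]<.6)&(Y[...,1]<.06)&(Y[...,1]>-.1); print(n,'guard',fit(Y,m)[:3])
    for k,(x,y,r,h) in {'tin':(.42,-.06,.05,.012),'cup':(.49,.09,.06,.02),'jar':(.70,-.2,.06,.04)}.items():
        m=(Z>h)&(Z<.09)&(abs(Y[...,0]-x)<r)&(abs(Y[...,1]-y)<r); print(n,k,m.sum(),np.median(Y[m],0) if m.sum() else '')
cv2.imwrite('pics/t9.png',cv2.resize(f['color'][90:300,150:370][...,::-1],None,fx=2.8,fy=2.8,interpolation=cv2.INTER_CUBIC))
```

```text
t 19.65 hook unit x -202.5 y -368.5 z 406.7 Fu -0.56 Fy 0.38 Fz -0.30 My -0.002 rpy [-179.65   -0.04  -84.19] w 0.0384
before rod (np.int64(630), array([ 0.5122, -0.2308]), np.float64(5.594029031562548), array([ 0.4036, -0.2519]), array([ 0.644 , -0.2092]))
before lever (np.int64(73), array([ 0.5951, -0.0102]), np.float64(-73.42540151239139))
before guard (np.int64(235), array([ 0.5465, -0.0233]), np.float64(-74.23788878960602))
before tin 368 [ 0.3863 -0.0464  0.0197]
before cup 190 [0.4688 0.1312 0.0516]
before jar 560 [ 0.7379 -0.1826  0.0697]
after rod (np.int64(645), array([ 0.5115, -0.2301]), np.float64(5.751447733639586), array([ 0.4015, -0.2499]), array([ 0.6443, -0.209 ]))
after lever (np.int64(71), array([ 0.5728, -0.0161]), np.float64(-74.44832095212543))
after guard (np.int64(236), array([ 0.5466, -0.0232]), np.float64(-74.14910922543154))
after tin 367 [ 0.3864 -0.0471  0.0198]
after cup 194 [0.4688 0.1313 0.0513]
after jar 558 [ 0.7379 -0.1825  0.0699]
```

```bash
python3 -c "
from h import *
bot.job_done()"
```

```text
the job is handed in; nothing more can be done
```

The job is done and handed in at about 20 s on the robot's clock, with the lever drawn to its stop and the rod back in both forks. I could not confirm the latch itself; nothing I could measure shows it directly.

**The pull:** The hook met the stop at about -54 mm in the unit's frame. The first contact peaked at about 11.5 N along the pull, 13 N in total. At about 10.5 s one reading dipped to about 1.8 N while I was tuning. From 10.8 s to 14.0 s every reading was between 5.4 and 9.1 N, roughly 8 N for most of it. I only read the force at the end of each short move, so brief swings in between would not show.

**Lever:** The last top view put it 23 mm from its start. It stayed there after I unhooked.

**Rod:** It was back within about 1 mm and 0.2° of where it started, and the last side picture showed it level in both forks. While lowering it I pressed it onto the cradle with about 37 N for a moment, about 38 N in total. I then relaxed and let go.

**Everything else:** The guard, tin, cup and jar measured unmoved, within about 1 mm. The gripper ended well clear, with no force on it.

The viewer refused the last top picture because I had reached the 12-picture limit, so the final check of the whole scene rests on depth measurements.

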